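# Tip up a filter cassette, dock it and swing the catch over

## Task

The analyser's filter cassette lies flat on the bench with its grip rib on top: slide it flat up against the metal stop rail, then push on the rib so that the cassette tips up on its edge against the rail and stands there upright on its own. Then take it by its upper edge, stand it fully down in the slot of the white docking stand, let go of it, and swing the stand's catch all the way round over its top. Do not drop the cassette or let it fall over, and leave the other things on the bench where they are.

Things in the scene. Friction and masses are not known exactly. Their poses are not given: they have to be found in the camera images.
- cassette: Filter cassette, loose, 0.2 to 0.33 kg: grey slab with pale paper pleats on its upper face, 120 mm along its x, 110 along y, 16 thick along z: too wide to grip until it stands on edge. Origin: centre of the underside; z is up while it lies flat, x points towards the rail (within 0.25 rad of square, 20 to 80 mm short of it).
- rib_top (a point): Top centre of the cassette's grip rib, a grey wall across the middle of its upper face: 8 mm thick (x), 90 long (y), 40 tall (z = 16 to 56 mm). With the slab's front (+x) edge stopped by the rail, a push high on the rib (28 mm or more above the upper face) tips the cassette up with 4 to 9 N; low on the rib it slides.
- cassette_mid (a point): Middle of the slab: 60 mm from its front and back edges, 8 mm from both faces; axes of the cassette. Tipped up, the rib passes over the rail, the upper face comes against the rail, z points level into the rail, and this point is 60 mm above the bench, the top edge 120 mm. It stands by itself once within 0.1 rad of upright.
- rail: Stop rail: a plain aluminium bar fixed to the bench, 20 mm thick (its x), 220 mm long (its y), 30 mm tall. Origin: centre of its underside. Its face towards the cassette and robot is at its x = -10 mm.
- dock: White docking stand fixed to the bench: base plate 120 mm (x) by 190 mm (y, -83 to +107 mm), 12 mm thick, with an upright slot along y for the standing cassette. A steel post, 18 mm diameter, rises at y = +80 mm to 134 mm. Origin: centre of the slot, at bench height.
- dock_slot (a point): Centre of the slot's floor, 12 mm above the bench; axes of the stand: x across the slot, y along it. Slot 22 mm wide between cheeks 47 mm high with flared lips to 60 mm, 120 mm long between end stops 32 mm high (heights above the bench). The middle of a fully seated cassette is 60 mm above this point, its top 120 mm. The rib may face either way.
- catch (a joint): Angle of the catch, an aluminium bar 16 mm wide, 10 mm tall (underside 137 mm above the bench), turning about the post's vertical axis. 0: pointing to the stand's -x, clear of the slot; 1.57 (end stop): pointing to the stand's -y, over the slot; grows anticlockwise seen from above. Starts at 0 to 0.35. Under 1 N moves it at the knob; it stays where left.
- catch_knob (a point): Top centre of the catch's knob, an upright black cylinder of 14 mm diameter, 26 mm tall (146 to 172 mm above the bench), 73 mm from the pivot axis.
- catch_pivot (a point): Point on the catch's vertical pivot axis (the axis of the post), at the height of the bar, 142 mm above the bench.
- reagent: Bystander: small white plastic bottle, 40 mm diameter, 85 mm tall, standing loose between the rail and the stand; origin under its centre. Not to be disturbed.
- pipette: Bystander: black and white hand pipette lying loose, about 230 mm long, 24 mm thick; origin under it near the thick end, x along it to the tip. Not to be disturbed.
- assay_card: Bystander: white assay plate with rows of grey dots, 85 by 127 by 10 mm, loose, flat; origin under its centre. Not to be disturbed.
- beaker: Bystander: glass cup, 70 mm rim diameter, 90 mm tall, loose; origin under its centre. Not to be disturbed.

How it is judged (in metres and radians):
On the way, in this order (a step that is already met when the one before it is completed fails the run):
1. the cassette has been slid, still flat, up against the rail: flat within 0.1 rad, its front edge within 8 mm of the rail's face (x of cassette in the frame of rail above -0.078 m and angle between cassette's own z axis and vertical below 0.1 rad and height (world z) of cassette below 0.008 m and y of cassette in the frame of rail between -0.09 and 0.09 m), for 0.05 s.
2. the cassette stands upright on its edge by itself, within 14 mm of the rail's face, with the fingers off it (angle between cassette's own z axis and vertical between 1.4808 and 1.6608 rad and angle between cassette's own y axis and vertical between 1.4808 and 1.6608 rad and height (world z) of cassette_mid between 0.056 and 0.064 m and x of cassette_mid in the frame of rail between -0.032 and -0.008 m and contact force between the fingers and cassette below 0.1 N and y of cassette_mid in the frame of rail between -0.1 and 0.1 m), for 0.2 s.
3. the cassette stands fully down in the slot and is let go, with the catch still open (under 0.9 rad) (angle between cassette's own z axis and vertical between 1.4808 and 1.6608 rad and angle between cassette's own y axis and vertical between 1.4808 and 1.6608 rad and x of cassette_mid in the frame of dock_slot between -0.007 and 0.007 m and y of cassette_mid in the frame of dock_slot between -0.01 and 0.01 m and z of cassette_mid in the frame of dock_slot between 0.0555 and 0.0645 m and angle between the z axis of cassette and the x axis of dock, either way round below 0.12 rad and value of joint catch below 0.9 rad and contact force between the fingers and cassette below 0.1 N), for 0.1 s.
At the end, for the whole second after the job is handed in: The cassette stands at rest in the slot, upright within 0.09 rad, in line within 0.12 rad, its middle 60 mm (within 4.5) above the slot floor and within 7 mm across and 10 mm along of the slot centre; the catch is swung over it beyond 1.4 rad; the fingers are off it (angle between cassette's own z axis and vertical between 1.4808 and 1.6608 rad and angle between cassette's own y axis and vertical between 1.4808 and 1.6608 rad and x of cassette_mid in the frame of dock_slot between -0.007 and 0.007 m and y of cassette_mid in the frame of dock_slot between -0.01 and 0.01 m and z of cassette_mid in the frame of dock_slot between 0.0555 and 0.0645 m and angle between the z axis of cassette and the x axis of dock, either way round below 0.12 rad and value of joint catch above 1.4 rad and linear speed of cassette below 0.02 m/s and contact force between the fingers and cassette below 0.1 N); the robot touches nothing.
It fails at once if the cassette is dropped, or falls over (moves faster than 0.6 m/s out of the fingers) (linear speed of cassette above 0.6 m/s and contact force between the fingers and cassette below 0.1 N).
It fails at once if a bystander is moved more than 30 mm (distance of any of reagent, pipette, assay_card, beaker from where it was at the start of the episode above 0.03 m).
It also fails if it takes over 72 s, if anything falls off the work surface, if the arm or the gripper's body presses on something with over 40 N, if the wrist force passes 120 N, or if a joint passes its speed limit or range.

## Robot

A 6-joint arm with a two-finger parallel gripper is mounted at the origin on the work surface. World frame = base frame: x ahead of the robot, y to its left, z up, the work surface at z = 0. Lengths are in m, angles in degrees, forces in N, time in s.
With the tool pointing down it reaches from about 0.375 to 0.9 m from the base axis. Payload 3.1 kg.
Tool frame: the origin (TCP) lies between the finger pads; the fingertips stand 22 mm ahead of it and the grasp point (between the pads) lies 3 mm ahead of it; y points along the fingers, x is the direction in which the jaws open and shut, and the axes are right-handed (so a half turn about y gives the same grasp; the last joint's range is limited). The gripper opens to 87 mm and grips with 3 to 60 N. Pads are 19 mm wide; open, the fingers measure 117 mm over their backs; the gripper's body (75 mm by 190 mm) begins 51 mm behind the grasp point.
Start: joints at [-10.227, 30.224, 82.088, -0, 67.689, -10.227], TCP at [0.625, 0, 0.245] pointing down, gripper open.
Joint ranges: [-176.69, 176.69], [-43.24, 126.21], [12.49, 139.97], [-82, 262], [0, 151.66], [-163.58, 163.58]. Speed limits (degrees/s): [159.86, 159.86, 180, 180, 180, 180].

## Interface

Orientations are given as a 3x3 rotation matrix whose columns are the frame's x, y, z axes.
In Python, from rig import bot, imaging, workorder gives the robot as it stands. The module is installed in compiled form; this text tells all that it offers.
- The arm moves only by the tool drive_tool, never from a script. Its argument "commands" is a list of rows, each an object of numbers: "dx", "dy", "dz": the shift along the tool's x, y, z normalised to -1 to 1, where 1 is 4 cm; "wx", "wy", "wz": the turn, a rotation vector about the tool's x, y, z normalised to -1 to 1, where 1 is pi/2 rad; "grip": the finger opening in mm, from 0 to 87. In form: [{"dx": .., "dy": .., "dz": .., "wx": .., "wy": .., "wz": .., "grip": ..}, ...]. A call has 1 to 8 rows; each row shifts and turns the commanded pose from where the row before left it, along the tool's axes as they then stand; what a row does not reach is not made up. A row lasts 1/8 s, in which the tool goes at most 62.5 mm and 10.7 degrees, less where a joint would pass 70% of its speed; a pose out of reach is approached as far as the arm can. A call with a number of a shift or a turn outside -1 to 1 is refused whole. A call with a gripper value outside its range is refused whole. The fingers move at their own pace and stop on an object; the grip force is fixed at half the most. Time passes only in rows, so rows that do not move let the fingers close. It gives the time, the measured TCP pose, the force and the opening at its end, in the units of the state.
- bot.read_state(): the state, without advancing time (a new reading comes with each control period).
- imaging.capture(name): name is "scene" or "side" or "wrist"; returns (picture, depth): 480x640x3 uint8, red, green, blue; 480x640 float32, m along the optical axis (not along the pixel's ray), 0 where there is no reading.
- imaging.get_calibration(name): a dict with "mtx" (3x3 intrinsics, pixels), "dist" ([k1, k2, p1, p2, k3] as OpenCV has them; the pictures are not rectified), "world_to_cam" (4x4, takes a point from world to camera coordinates). Camera axes: x right, y down, z forward; pixel columns grow to the right and rows downward; lengths in m; the calibration is good to about 2 mm. A picture is of the moment at which its call begins: read the wrist's pose just before it. get_calibration takes no time and is no camera call; for the wrist camera it gives the pose at the moment of the call.
- workorder.hand_in(): hands the job in, once; it reports no verdict.
The state is a dict: "time_s": time; "joint_positions": joint angles; "qvel": joint speeds; "tau": joint torques, N m; "position": TCP position; "tcp_rot": TCP orientation; "force": force on the tool from outside, world axes, zero at the start; "moment": the same for the moment, N m; "opening": opening from 0.0 (shut) to 1.0 (fully open).
Only numpy, scipy, OpenCV 4.12 (cv2) and the standard library are available. Lean on these libraries where they do the work, as an engineer would, in place of code of your own. Each camera call takes 0.05 s, during which the arm holds its last target. There are 200 camera calls.

## Working session

There is one attempt and no reset: what is moved stays moved. The work goes in short steps, Python scripts to look and compute and a tool call to move; the robot and the scene stay as the last step left them, time stands still between calls to the robot, and variables do not carry over. Pictures are saved under pics/ and viewed, on a budget of 10 in all, crops included, one or two more only if the job needs it, and the job is handed in when it is done.

Besides the shell and the picture viewer there is one more tool, called after "Request:" as name(argument=value, ...), one argument or row to a line, values as JSON. drive_tool: Moves the arm, as the interface text tells. Its arguments: {"type":"object","properties":{"commands":{"type":"array"}},"required":["commands"]}

```bash
mkdir -p pics; ls; cat > h.py <<'E'
import numpy as np, cv2
from rig import bot, imaging, workorder
def cap(n,save=None):
    c=imaging.get_calibration(n); p,d=imaging.capture(n)
    if save: cv2.imwrite('pics/'+save+'.png',p[:,:,::-1])
    return p,d,c
def cloud(d,c):
    h,w=d.shape; v,u=np.mgrid[:h,:w]
    uv=np.stack([u,v],-1).reshape(-1,1,2).astype(np.float64)
    xy=cv2.undistortPoints(uv,np.array(c['mtx']),np.array(c['dist'])).reshape(h,w,2)
    P=np.concatenate([xy*d[...,None],d[...,None]],-1)
    T=np.linalg.inv(np.array(c['world_to_cam']))
    return P@T[:3,:3].T+T[:3,3]
def st():
    s=bot.read_state(); print(round(s['time_s'],2),np.round(s['position'],4),np.round(s['tcp_rot'],3).tolist(),np.round(s['force'],1),round(s['opening'],3)); return s
E
python3 - <<'E'
from h import *
st()
a=[cap(n,n+'0') for n in('scene','side')]
cv2.imwrite('pics/both.png',np.vstack([cv2.resize(x[0][:,:,::-1],(400,300)) for x in a]))
for n,x in zip('ab',a):
    np.savez('/tmp/'+n+'.npz',p=x[0],d=x[1],X=cloud(x[1],x[2])); T=np.linalg.inv(x[2]['world_to_cam']);print(T[:3,3],T[:3,2],(x[1]>0).mean())
E
```

```text
pics
0.0 [6.243e-01 2.000e-04 2.436e-01] [[1.0, -0.002, -0.0], [0.0, 0.0, 1.0], [-0.002, -1.0, 0.0]] [ 0.  -0.1 -0.2] 0.999
[ 1.05411809 -0.5871792   0.84583074] [-0.3837056   0.63251435 -0.67282658] 0.9961328125
[ 0.32190429 -0.69911592  0.63749294] [ 0.31940712  0.79475911 -0.51607853] 0.9958463541666667
```

View scene.

View pics/scene0.png

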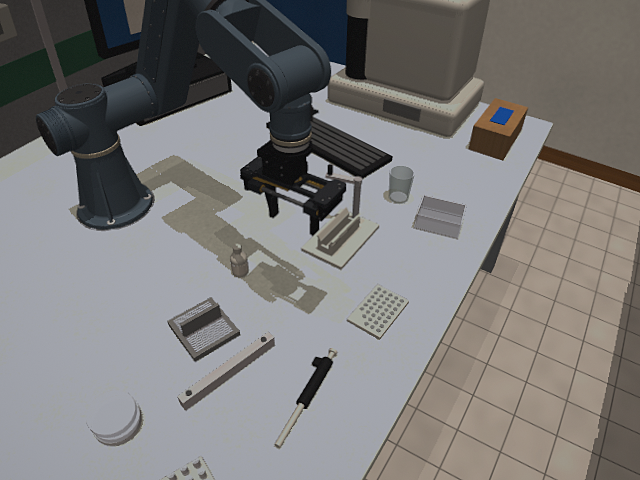

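View pics/side0.png

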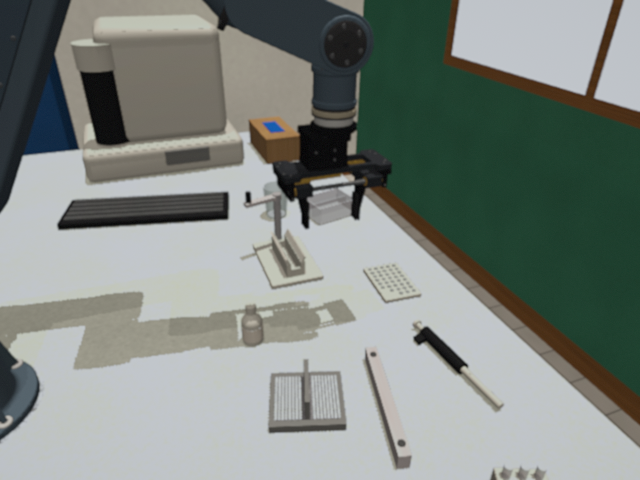

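```bash
python3 - <<'E'
from h import *
A=np.load('/tmp/a.npz');B=np.load('/tmp/b.npz')
def reg(X,box,zl,zh):
    u0,v0,u1,v1=box; m=np.zeros(X.shape[:2],bool); m[v0:v1,u0:u1]=1
    return X[m&(X[...,2]>zl)&(X[...,2]<zh)]
def rect(n,P):
    r=cv2.minAreaRect((P[:,:2]*1000).astype(np.float32)); print(n,len(P),np.round(r,1) if 0 else r,'med z',np.median(P[:,2]))
X=A['X'];Y=B['X']
rect('rail a',reg(X,(170,325,285,415),.024,.036)); rect('rail b',reg(Y,(355,340,420,470),.024,.036))
rect('slab a',reg(X,(160,290,245,365),.010,.022)); rect('slab b',reg(Y,(260,350,350,435),.010,.022))
rect('rib a',reg(X,(160,290,245,365),.045,.065)); rect('rib b',reg(Y,(260,350,350,435),.045,.065))
rect('base a',reg(X,(295,190,385,270),.009,.015)); rect('base b',reg(Y,(245,225,325,290),.009,.015))
rect('lip a',reg(X,(295,195,385,270),.052,.066)); rect('lip b',reg(Y,(245,215,325,290),.052,.066))
for n,Z,b in(('a',X,(320,160,365,215)),('b',Y,(240,185,285,240))):
    rect('knob '+n,reg(Z,b,.154,.176)); rect('bar '+n,reg(Z,b,.140,.152)); rect('post '+n,reg(Z,b,.07,.13))
rect('bottle a',reg(X,(225,240,252,280),.02,.1));rect('bottle b',reg(Y,(238,300,268,348),.02,.1))
rect('assay a',reg(X,(340,280,415,340),.006,.02));rect('beaker a',reg(X,(385,160,418,205),.03,.1));rect('pip a',reg(X,(265,340,345,455),.006,.04))
E
```

```text
rail a 1226 ((567.5472412109375, -224.46429443359375), (220.1545867919922, 143.74757385253906), 75.99220275878906) med z 0.030136452390382207
rail b 1521 ((624.3897705078125, -238.87818908691406), (221.791748046875, 21.128087997436523), 75.98867797851562) med z 0.03023294972637225
slab a 1847 ((543.480712890625, -197.09136962890625), (110.23580932617188, 195.24151611328125), 71.2936782836914) med z 0.01684263477851844
slab b 3905 ((509.296875, -185.62738037109375), (114.80821990966797, 120.1528091430664), 71.35758209228516) med z 0.0165749501366812
rib a 270 ((510.755859375, -186.70462036132812), (90.08221435546875, 12.525148391723633), 70.1958236694336) med z 0.054479972970747415
rib b 241 ((508.8919372558594, -187.42193603515625), (91.02186584472656, 7.905849933624268), 70.00297546386719) med z 0.05590218065098429
base a 1243 ((609.799072265625, 221.92486572265625), (193.66598510742188, 122.02509307861328), 88.46025848388672) med z 0.011973138423451601
base b 1394 ((608.234619140625, 223.115234375), (193.4842987060547, 120.78153228759766), 88.05159759521484) med z 0.011736369244836
[... 1108 characters left out ...]
ttle a 387 ((471.93682861328125, -11.742210388183594), (38.72168731689453, 31.767864227294922), 59.47142028808594) med z 0.05365354164263003
bottle b 637 ((464.4539489746094, -15.76290512084961), (30.890708923339844, 40.37382125854492), 75.95259857177734) med z 0.053151389184262765
assay a 1789 ((802.2233276367188, 71.80157470703125), (155.1110076904297, 86.8705825805664), 86.17342376708984) med z 0.011331502657127013
beaker a 674 ((660.5503540039062, 461.4047546386719), (69.12745666503906, 73.37364196777344), 35.81856918334961) med z 0.0704439553102656
pip a 1184 ((773.6560668945312, -184.90260314941406), (142.27645874023438, 223.69418334960938), 41.76609420776367) med z 0.01947396228859416
```

Request:
drive_tool(
  commands=[
    {"wy":-0.1056,"dy":0.125,"grip":60},
    {"wy":-0.1056,"dy":0.125,"grip":60},
    {"wy":-0.1056,"dy":0.125,"grip":60},
    {"wy":-0.1056,"dy":0.125,"grip":60},
    {"wy":-0.1056,"dy":0.125,"grip":60},
    {"wy":-0.1056,"dy":0.125,"grip":60},
    {"wy":-0.1056,"dy":0.125,"grip":60},
    {"wy":-0.1056,"dy":0.125,"grip":60},
  ],
)

```text
schema error: expected keys dx, dy, dz, wx, wy, wz, grip
```

```bash
cat >> h.py <<'E'
RC=np.array([.6244,-.2389]);ra=np.radians(-14.0)
RX=np.array([np.cos(ra),np.sin(ra)]);RY=np.array([-RX[1],RX[0]])
def rail(x,y): return RC+x*RX+y*RY
def to(xy,z):
    s=st();R=np.array(s['tcp_rot']);d=np.r_[xy,z]-s['position']
    print('units',np.round(R.T@d/.04,2),'yaw',np.degrees(np.arctan2(R[1,0],R[0,0])))
E
python3 - <<'E'
from h import *
# refine dock: base and lips
A=np.load('/tmp/a.npz')['X'];B=np.load('/tmp/b.npz')['X']
for X,(u0,v0,u1,v1) in((A,(295,195,385,270)),(B,(245,215,325,290))):
    P=X[v0:v1,u0:u1].reshape(-1,3); 
    for zl,zh in((.054,.066),(.044,.05)):
        Q=P[(P[:,2]>zl)&(P[:,2]<zh)&(P[:,1]<.278)&(P[:,1]>.12)]; print(cv2.minAreaRect((Q[:,:2]*1000).astype(np.float32)))
to(rail(-.225,.022),.2)
E
```

```text
((608.5549926757812, 209.42794799804688), (132.1356658935547, 47.94065856933594), 88.91620635986328)
((611.046875, 209.00051879882812), (131.96324157714844, 41.8332405090332), 86.85939025878906)
((608.7593994140625, 210.1885986328125), (133.83995056152344, 47.38849639892578), 87.98490142822266)
((607.600830078125, 210.62628173828125), (133.2865447998047, 42.26136016845703), 88.64364624023438)
0.1 [6.244e-01 1.000e-04 2.437e-01] [[1.0, -0.002, -0.0], [0.0, 0.0, 1.0], [-0.002, -1.0, 0.0]] [-0.2 -0.2 -0.9] 1.001
units [-5.32  1.1  -4.08] yaw 0.0010590029745755824
```

Request:
drive_tool(
  commands=[
    {"dx":0,"dy":0.125,"dz":0,"wx":0,"wy":-0.1056,"wz":0,"grip":60},
    {"dx":0,"dy":0.125,"dz":0,"wx":0,"wy":-0.1056,"wz":0,"grip":60},
    {"dx":0,"dy":0.125,"dz":0,"wx":0,"wy":-0.1056,"wz":0,"grip":60},
    {"dx":0,"dy":0.125,"dz":0,"wx":0,"wy":-0.1056,"wz":0,"grip":60},
    {"dx":0,"dy":0.125,"dz":0,"wx":0,"wy":-0.1056,"wz":0,"grip":60},
    {"dx":0,"dy":0.125,"dz":0,"wx":0,"wy":-0.1056,"wz":0,"grip":60},
    {"dx":0,"dy":0.125,"dz":0,"wx":0,"wy":-0.1056,"wz":0,"grip":60},
    {"dx":0,"dy":0.125,"dz":0,"wx":0,"wy":-0.1056,"wz":0,"grip":60},
  ],
)

```text
time_s: 1.1
position: [0.6246, 0.0001, 0.2038]
tcp_rot: [[0.236, -0.001, -0.972], [0.972, 0.0, 0.236], [-0.0, -1.0, 0.001]]
force: [0.2, 0.4, -0.6]
opening: 0.689
```

```bash
python3 -c "
from h import *
to(rail(-.225,.022),.2)"
```

```text
1.1 [6.246e-01 1.000e-04 2.038e-01] [[0.236, -0.001, -0.972], [0.972, 0.0, 0.236], [-0.0, -1.0, 0.001]] [ 0.2  0.4 -0.6] 0.689
units [-5.22  0.1   4.21] yaw 76.34722651783835
```

Request:
drive_tool(
  commands=[
    {"dx":-0.65,"dy":0,"dz":0.53,"wx":0,"wy":0,"wz":0,"grip":60},
    {"dx":-0.65,"dy":0,"dz":0.53,"wx":0,"wy":0,"wz":0,"grip":60},
    {"dx":-0.65,"dy":0,"dz":0.53,"wx":0,"wy":0,"wz":0,"grip":60},
    {"dx":-0.65,"dy":0,"dz":0.53,"wx":0,"wy":0,"wz":0,"grip":60},
    {"dx":-0.65,"dy":0,"dz":0.53,"wx":0,"wy":0,"wz":0,"grip":60},
    {"dx":-0.65,"dy":0,"dz":0.53,"wx":0,"wy":0,"wz":0,"grip":60},
    {"dx":-0.65,"dy":0,"dz":0.53,"wx":0,"wy":0,"wz":0,"grip":60},
    {"dx":-0.65,"dy":0,"dz":0.53,"wx":0,"wy":0,"wz":0,"grip":60},
  ],
)

```text
time_s: 2.1
position: [0.4091, -0.1613, 0.2044]
tcp_rot: [[0.241, -0.0, -0.97], [0.97, 0.0, 0.241], [0.0, -1.0, 0.0]]
force: [-0.1, 0.2, -0.1]
opening: 0.689
```

```bash
python3 -c "
from h import *
to(rail(-.225,.022),.028)"
```

```text
2.1 [ 0.4091 -0.1613  0.2044] [[0.241, -0.0, -0.97], [0.97, 0.0, 0.241], [0.0, -1.0, 0.0]] [-0.1  0.2 -0.1] 0.689
units [-0.03  4.41 -0.07] yaw 76.04465166040961
```

Request:
drive_tool(
  commands=[
    {"dx":0,"dy":0.55,"dz":0,"wx":0,"wy":0,"wz":0,"grip":60},
    {"dx":0,"dy":0.55,"dz":0,"wx":0,"wy":0,"wz":0,"grip":60},
    {"dx":0,"dy":0.55,"dz":0,"wx":0,"wy":0,"wz":0,"grip":60},
    {"dx":0,"dy":0.55,"dz":0,"wx":0,"wy":0,"wz":0,"grip":60},
    {"dx":0,"dy":0.55,"dz":0,"wx":0,"wy":0,"wz":0,"grip":60},
    {"dx":0,"dy":0.55,"dz":0,"wx":0,"wy":0,"wz":0,"grip":60},
    {"dx":0,"dy":0.55,"dz":0,"wx":0,"wy":0,"wz":0,"grip":60},
    {"dx":0,"dy":0.55,"dz":0,"wx":0,"wy":0,"wz":0,"grip":60},
  ],
)

```text
time_s: 3.1
position: [0.4103, -0.161, 0.0277]
tcp_rot: [[0.241, 0.0, -0.97], [0.97, -0.0, 0.241], [-0.0, -1.0, -0.0]]
force: [1.0, 0.2, 0.6]
opening: 0.689
```

Request:
drive_tool(
  commands=[
    {"dx":0,"dy":0,"dz":-0.22,"wx":0,"wy":0,"wz":0,"grip":60},
    {"dx":0,"dy":0,"dz":-0.22,"wx":0,"wy":0,"wz":0,"grip":60},
    {"dx":0,"dy":0,"dz":-0.22,"wx":0,"wy":0,"wz":0,"grip":60},
    {"dx":0,"dy":0,"dz":-0.22,"wx":0,"wy":0,"wz":0,"grip":60},
    {"dx":0,"dy":0,"dz":-0.22,"wx":0,"wy":0,"wz":0,"grip":60},
    {"dx":0,"dy":0,"dz":-0.22,"wx":0,"wy":0,"wz":0,"grip":60},
    {"dx":0,"dy":0,"dz":-0.22,"wx":0,"wy":0,"wz":0,"grip":60},
    {"dx":0,"dy":0,"dz":-0.22,"wx":0,"wy":0,"wz":0,"grip":60},
  ],
)

```text
time_s: 4.1
position: [0.4789, -0.1779, 0.0285]
tcp_rot: [[0.241, -0.0, -0.97], [0.97, 0.0, 0.241], [0.0, -1.0, 0.001]]
force: [-1.1, 0.8, 1.4]
opening: 0.691
```

```bash
cat >> h.py <<'E'
def cass(lo,hi,c='side'):
    p,d,k=cap(c); X=cloud(d,k); q=(X[...,:2]-RC)@np.c_[RX,RY]
    m=(q[...,0]>-.2)&(q[...,0]<-.014)&(abs(q[...,1])<.1)&(X[...,2]>lo)&(X[...,2]<hi)
    return np.c_[q[m],X[m][:,2]],p
E
python3 - <<'E'
from h import *
to(rail(-.1395,.022),.028)
Q,p=cass(.01,.021); print(cv2.minAreaRect((Q[:,:2]*1000).astype(np.float32)))
Q,p=cass(.05,.06); print(cv2.minAreaRect((Q[:,:2]*1000).astype(np.float32)))
cv2.imwrite('pics/s1.png',p[:,:,::-1])
E
```

```text
4.1 [ 0.4789 -0.1779  0.0285] [[0.241, -0.0, -0.97], [0.97, 0.0, 0.241], [0.0, -1.0, 0.001]] [-1.1  0.8  1.4] 0.691
units [-0.05  0.01 -0.41] yaw 76.03982661964972
((-95.99470520019531, 27.901456832885742), (112.61132049560547, 141.26239013671875), 89.90782928466797)
((-83.4791259765625, 26.778186798095703), (8.23013687133789, 89.84148406982422), 0.21129298210144043)
```

View pics/s1.png

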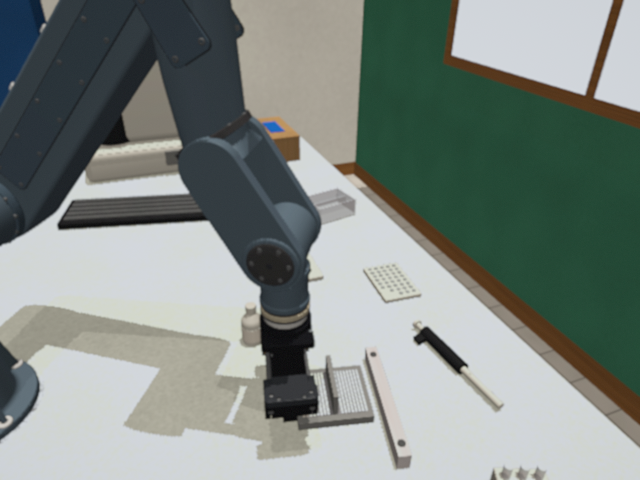

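Request:
drive_tool(
  commands=[
    {"dx":0,"dy":0,"dz":-0.09,"wx":0,"wy":0,"wz":0,"grip":60},
    {"dx":0,"dy":0,"dz":-0.09,"wx":0,"wy":0,"wz":0,"grip":60},
    {"dx":0,"dy":0,"dz":-0.09,"wx":0,"wy":0,"wz":0,"grip":60},
    {"dx":0,"dy":0,"dz":-0.06,"wx":0,"wy":0,"wz":0,"grip":60},
    {"dx":0,"dy":0,"dz":-0.03,"wx":0,"wy":0,"wz":0,"grip":60},
    {"dx":0,"dy":0,"dz":0,"wx":0,"wy":0,"wz":0,"grip":60},
  ],
)

```text
time_s: 4.95
position: [0.4928, -0.1815, 0.0286]
tcp_rot: [[0.241, 0.001, -0.97], [0.97, -0.0, 0.241], [-0.0, -1.0, -0.001]]
force: [0.5, -0.4, -0.7]
opening: 0.691
```

```bash
python3 - <<'E'
from h import *
to(rail(-.1425,.022),.028)
Q,p=cass(.05,.06); print(cv2.minAreaRect((Q[:,:2]*1000).astype(np.float32)))
E
```

```text
4.95 [ 0.4928 -0.1815  0.0286] [[0.241, 0.001, -0.97], [0.97, -0.0, 0.241], [-0.0, -1.0, -0.001]] [ 0.5 -0.4 -0.7] 0.691
units [-0.05  0.01  0.02] yaw 76.03144570410068
((-71.1363296508789, 26.45041847229004), (90.14382934570312, 8.498188972473145), 89.84764099121094)
```

Request:
drive_tool(
  commands=[
    {"dx":0,"dy":0,"dz":-0.04,"wx":0,"wy":0,"wz":0,"grip":60},
    {"dx":0,"dy":0,"dz":-0.03,"wx":0,"wy":0,"wz":0,"grip":60},
    {"dx":0,"dy":0,"dz":0,"wx":0,"wy":0,"wz":0,"grip":60},
  ],
)

```text
time_s: 5.38
position: [0.4942, -0.1816, 0.0285]
tcp_rot: [[0.241, -0.002, -0.97], [0.97, 0.001, 0.241], [0.001, -1.0, 0.002]]
force: [-3.6, 0.1, 1.7]
opening: 0.69
```

```bash
python3 - <<'E'
from h import *
to(rail(-.1425,.022),.028)
Q,p=cass(.05,.06); print(cv2.minAreaRect((Q[:,:2]*1000).astype(np.float32)))
E
```

```text
5.38 [ 0.4942 -0.1816  0.0285] [[0.241, -0.002, -0.97], [0.97, 0.001, 0.241], [0.001, -1.0, 0.002]] [-3.6  0.1  1.7] 0.69
units [-0.05  0.01  0.06] yaw 76.03994931185647
((-69.82231903076172, 27.61800765991211), (8.308555603027344, 92.13585662841797), 0.28126007318496704)
```

Request:
drive_tool(
  commands=[
    {"dx":0,"dy":0,"dz":0.1,"wx":0,"wy":0,"wz":0,"grip":50},
    {"dx":0.08,"dy":-0.5,"dz":0,"wx":0,"wy":0,"wz":0,"grip":50},
    {"dx":0,"dy":-0.5,"dz":0,"wx":0,"wy":0,"wz":0,"grip":50},
    {"dx":0,"dy":0,"dz":-0.3,"wx":0,"wy":0,"wz":0,"grip":50},
    {"dx":0,"dy":0,"dz":-0.4,"wx":0,"wy":0,"wz":0,"grip":50},
    {"dx":0,"dy":0,"dz":-0.4,"wx":0,"wy":0,"wz":0,"grip":50},
    {"dx":0,"dy":0,"dz":-0.3,"wx":0,"wy":0,"wz":0,"grip":50},
    {"dx":0,"dy":0,"dz":0,"wx":0,"wy":0,"wz":0,"grip":50},
  ],
)

```text
time_s: 6.42
position: [0.5474, -0.1917, 0.0679]
tcp_rot: [[0.241, 0.001, -0.971], [0.971, -0.0, 0.241], [-0.0, -1.0, -0.001]]
force: [0.1, -0.6, 0.4]
opening: 0.577
```

```bash
python3 - <<'E'
from h import *
to(rail(-.086,.027),.068)
E
```

```text
6.42 [ 0.5474 -0.1917  0.0679] [[0.241, 0.001, -0.971], [0.971, -0.0, 0.241], [-0.0, -1.0, -0.001]] [ 0.1 -0.6  0.4] 0.577
units [-0. -0. -0.] yaw 76.05162886674127
```

Request:
drive_tool(
  commands=[
    {"dx":0,"dy":0,"dz":-0.09,"wx":0,"wy":0,"wz":0,"grip":50},
    {"dx":0,"dy":-0.13,"dz":-0.08,"wx":0,"wy":0,"wz":0,"grip":50},
    {"dx":0,"dy":-0.13,"dz":-0.08,"wx":0,"wy":0,"wz":0,"grip":50},
    {"dx":0,"dy":-0.11,"dz":-0.1,"wx":0,"wy":0,"wz":0,"grip":50},
    {"dx":0,"dy":-0.11,"dz":-0.1,"wx":0,"wy":0,"wz":0,"grip":50},
    {"dx":0,"dy":0,"dz":0,"wx":0,"wy":0,"wz":0,"grip":50},
  ],
)

```text
time_s: 7.18
position: [0.5643, -0.1958, 0.0885]
tcp_rot: [[0.241, 0.001, -0.97], [0.97, -0.0, 0.241], [-0.0, -1.0, -0.001]]
force: [-4.0, 1.0, 1.9]
opening: 0.58
```

```bash
python3 - <<'E'
from h import *
to(rail(-.086,.027),.068)
p,d,c=cap('side','s2'); np.savez('/tmp/c.npz',X=cloud(d,c))
cv2.imwrite('pics/s2.png',cv2.resize(p[260:480,220:440,::-1],(600,600)))
E
```

```text
7.17 [ 0.5643 -0.1958  0.0885] [[0.241, 0.001, -0.97], [0.97, -0.0, 0.241], [-0.0, -1.0, -0.001]] [-4.   1.   1.9] 0.58
units [-0.01  0.51  0.43] yaw 76.04158333065617
```

View pics/s2.png

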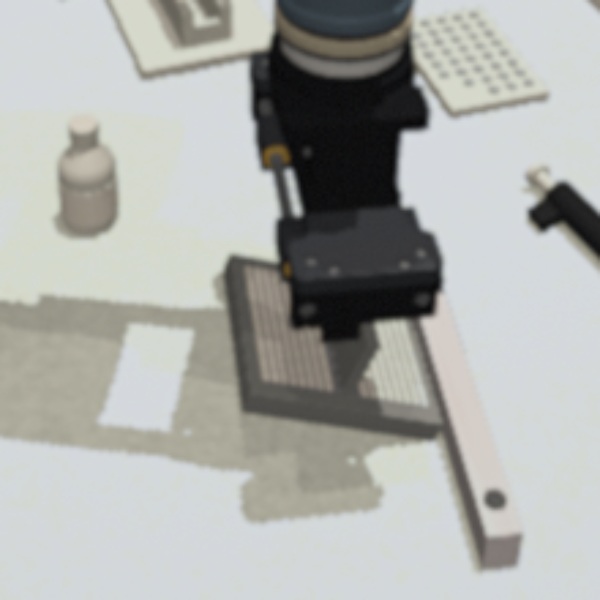

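Request:
drive_tool(
  commands=[
    {"dx":0,"dy":-0.085,"dz":-0.12,"wx":0,"wy":0,"wz":0,"grip":50},
    {"dx":0,"dy":-0.085,"dz":-0.12,"wx":0,"wy":0,"wz":0,"grip":50},
    {"dx":0,"dy":-0.06,"dz":-0.135,"wx":0,"wy":0,"wz":0,"grip":50},
    {"dx":0,"dy":-0.06,"dz":-0.135,"wx":0,"wy":0,"wz":0,"grip":50},
    {"dx":0,"dy":-0.03,"dz":-0.145,"wx":0,"wy":0,"wz":0,"grip":50},
    {"dx":0,"dy":-0.03,"dz":-0.145,"wx":0,"wy":0,"wz":0,"grip":50},
    {"dx":0,"dy":0,"dz":0,"wx":0,"wy":0,"wz":0,"grip":50},
  ],
)

```text
time_s: 8.1
position: [0.5961, -0.2041, 0.1018]
tcp_rot: [[0.241, 0.002, -0.97], [0.97, -0.001, 0.241], [-0.001, -1.0, -0.002]]
force: [-0.6, 0.5, 0.3]
opening: 0.572
```

```bash
cat >> h.py <<'E'
def tilt(n='side',yy=.027):
    p,d,c=cap(n); X=cloud(d,c); q=(X[...,:2]-RC)@np.c_[RX,RY]
    x,y,z=q[...,0],q[...,1],X[...,2]
    # near end face of slab: y about yy-55
    m=(abs(y-(yy-.055))<.006)&(x>-.14)&(x<.0)&(z>.004)&(z<.14)
    P=np.c_[x[m],z[m]]*1000
    r=cv2.minAreaRect(P.astype(np.float32)); print('end face',len(P),r); return p,x,y,z
E
python3 - <<'E'
from h import *
to(rail(-.086,.027),.068)
p,*_=tilt()
cv2.imwrite('pics/s3.png',cv2.resize(p[260:480,220:440,::-1],(600,600)))
E
```

```text
8.1 [ 0.5961 -0.2041  0.1018] [[0.241, 0.002, -0.97], [0.97, -0.001, 0.241], [-0.001, -1.0, -0.002]] [-0.6  0.5  0.3] 0.572
units [0.   0.84 1.25] yaw 76.03634743575299
end face 740 ((-49.3453483581543, 52.24915313720703), (98.62169647216797, 99.60987854003906), 88.28023529052734)
```

Request:
drive_tool(
  commands=[
    {"dx":0,"dy":0,"dz":-0.15,"wx":0,"wy":0,"wz":0,"grip":50},
    {"dx":0,"dy":0,"dz":-0.15,"wx":0,"wy":0,"wz":0,"grip":50},
    {"dx":0,"dy":0.03,"dz":-0.155,"wx":0,"wy":0,"wz":0,"grip":50},
    {"dx":0,"dy":0.03,"dz":-0.155,"wx":0,"wy":0,"wz":0,"grip":50},
    {"dx":0,"dy":0.05,"dz":-0.12,"wx":0,"wy":0,"wz":0,"grip":50},
    {"dx":0,"dy":0,"dz":0,"wx":0,"wy":0,"wz":0,"grip":50},
  ],
)

```text
time_s: 8.9
position: [0.6239, -0.2108, 0.0971]
tcp_rot: [[0.241, 0.001, -0.97], [0.97, -0.0, 0.241], [-0.0, -1.0, -0.001]]
force: [0.4, 0.8, 0.9]
opening: 0.569
```

```bash
python3 - <<'E'
from h import *
to(rail(-.086,.027),.068)
p,*_=tilt()
cv2.imwrite('pics/s4.png',cv2.resize(p[260:480,220:440,::-1],(600,600)))
E
```

```text
8.9 [ 0.6239 -0.2108  0.0971] [[0.241, 0.001, -0.97], [0.97, -0.0, 0.241], [-0.0, -1.0, -0.001]] [0.4 0.8 0.9] 0.569
units [-0.    0.73  1.97] yaw 76.03563201768331
end face 653 ((-27.136486053466797, 62.81741714477539), (32.15475082397461, 122.0461196899414), 16.987333297729492)
```

View pics/s4.png

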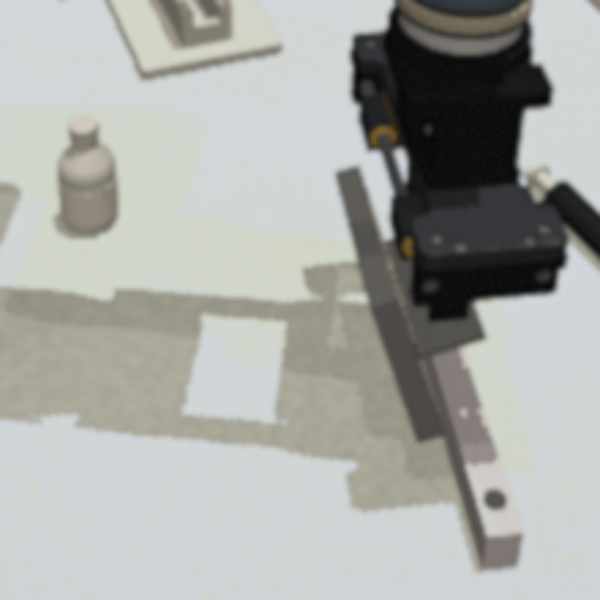

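Request:
drive_tool(
  commands=[
    {"dx":0,"dy":0.03,"dz":-0.08,"wx":0,"wy":0,"wz":0,"grip":50},
    {"dx":0,"dy":0.04,"dz":-0.08,"wx":0,"wy":0,"wz":0,"grip":50},
    {"dx":0,"dy":0.05,"dz":-0.08,"wx":0,"wy":0,"wz":0,"grip":50},
    {"dx":0,"dy":0.05,"dz":-0.07,"wx":0,"wy":0,"wz":0,"grip":50},
    {"dx":0,"dy":0.05,"dz":-0.06,"wx":0,"wy":0,"wz":0,"grip":50},
    {"dx":0,"dy":0,"dz":0,"wx":0,"wy":0,"wz":0,"grip":50},
  ],
)

```text
time_s: 9.7
position: [0.6374, -0.214, 0.088]
tcp_rot: [[0.241, -0.001, -0.97], [0.97, 0.001, 0.241], [0.0, -1.0, 0.001]]
force: [-0.3, -0.3, -0.8]
opening: 0.573
```

```bash
python3 - <<'E'
from h import *
to(rail(-.086,.027),.068)
p,*_=tilt()
E
```

```text
9.7 [ 0.6374 -0.214   0.088 ] [[0.241, -0.001, -0.97], [0.97, 0.001, 0.241], [0.0, -1.0, 0.001]] [-0.3 -0.3 -0.8] 0.573
units [-0.01  0.5   2.31] yaw 76.03247424425828
end face 611 ((-14.89314079284668, 72.03551483154297), (27.50650405883789, 135.51611328125), 1.4229812622070312)
```

Request:
drive_tool(
  commands=[
    {"dx":0,"dy":-0.1,"dz":0,"wx":0,"wy":0,"wz":0,"grip":50},
    {"dx":0,"dy":-0.4,"dz":0,"wx":0,"wy":0,"wz":0,"grip":50},
    {"dx":0,"dy":-0.8,"dz":0,"wx":0,"wy":0,"wz":0,"grip":50},
    {"dx":0,"dy":-0.8,"dz":0,"wx":0,"wy":0,"wz":0,"grip":87},
    {"dx":0,"dy":-0.8,"dz":0,"wx":0,"wy":0,"wz":0,"grip":87},
    {"dx":0,"dy":0,"dz":0,"wx":0,"wy":0,"wz":0,"grip":87},
  ],
)

```text
time_s: 10.5
position: [0.6397, -0.2152, 0.2093]
tcp_rot: [[0.241, 0.008, -0.97], [0.97, -0.004, 0.241], [-0.002, -1.0, -0.009]]
force: [0.1, 0.0, 0.3]
opening: 0.83
```

```bash
python3 - <<'E'
from h import *
st()
p,x,y,z=tilt()
m=(abs(x+.02)<.03)&(abs(y-.027)<.075)&(z>.113)&(z<.127)
P=np.c_[x[m],y[m]]*1000; print(cv2.minAreaRect(P.astype(np.float32)),np.median(z[m]))
p,d,c=cap('scene');X=cloud(d,c);q=(X[...,:2]-RC)@np.c_[RX,RY];x,y,z=q[...,0],q[...,1],X[...,2]
m=(abs(x+.02)<.03)&(abs(y-.027)<.075)&(z>.113)&(z<.127)
P=np.c_[x[m],y[m]]*1000; print(len(P),cv2.minAreaRect(P.astype(np.float32)))
m=(x>0)&(x<.06)&(abs(y-.027)<.075)&(z>.056)&(z<.07)
P=np.c_[x[m],y[m]]*1000; print('rib',len(P),cv2.minAreaRect(P.astype(np.float32)),np.median(z[m]))
E
```

```text
10.5 [ 0.6397 -0.2152  0.2093] [[0.241, 0.008, -0.97], [0.97, -0.004, 0.241], [-0.002, -1.0, -0.009]] [0.1 0.  0.3] 0.83
end face 685 ((-13.343856811523438, 63.17136764526367), (117.73274230957031, 26.828758239746094), 89.86355590820312)
((-17.842449188232422, 27.563737869262695), (16.361215591430664, 112.4911117553711), 0.08981305360794067) 0.11977362325955665
516 ((-18.69519805908203, 27.48326873779297), (19.752492904663086, 109.83128356933594), 0.2646758258342743)
rib 689 ((15.407136917114258, 27.987844467163086), (30.75526237487793, 90.9597396850586), 0.056216828525066376) 0.06480620562251993
```

Request:
drive_tool(
  commands=[
    {"dx":0,"dy":0,"dz":0,"wx":0,"wy":0.115,"wz":0,"grip":87},
    {"dx":0,"dy":0,"dz":0,"wx":0,"wy":0.115,"wz":0,"grip":87},
    {"dx":0,"dy":0,"dz":0,"wx":0,"wy":0.115,"wz":0,"grip":87},
    {"dx":0,"dy":0,"dz":0,"wx":0,"wy":0.115,"wz":0,"grip":87},
    {"dx":0,"dy":0,"dz":0,"wx":0,"wy":0.115,"wz":0,"grip":87},
    {"dx":0,"dy":0,"dz":0,"wx":0,"wy":0.115,"wz":0,"grip":87},
    {"dx":0,"dy":0,"dz":0,"wx":0,"wy":0.115,"wz":0,"grip":87},
    {"dx":0,"dy":0,"dz":0,"wx":0,"wy":0.115,"wz":0,"grip":87},
  ],
)

```text
time_s: 11.6
position: [0.6366, -0.2136, 0.2026]
tcp_rot: [[0.992, -0.003, 0.124], [-0.124, 0.002, 0.992], [-0.004, -1.0, 0.001]]
force: [0.1, -0.5, 0.7]
opening: 1.001
```

Request:
drive_tool(
  commands=[
    {"dx":0,"dy":0,"dz":0,"wx":0,"wy":0.08,"wz":0,"grip":87},
    {"dx":0,"dy":0,"dz":0,"wx":0,"wy":0,"wz":0,"grip":87},
  ],
)

```text
time_s: 11.85
position: [0.6368, -0.2137, 0.2029]
tcp_rot: [[0.971, -0.003, 0.24], [-0.24, 0.001, 0.971], [-0.003, -1.0, 0.001]]
force: [0.1, 0.8, -1.4]
opening: 0.997
```

```bash
python3 - <<'E'
from h import *
to(rail(-.018,.0275),.107)
E
```

```text
11.85 [ 0.6368 -0.2137  0.2029] [[0.971, -0.003, 0.24], [-0.24, 0.001, 0.971], [-0.003, -1.0, 0.001]] [ 0.1  0.8 -1.4] 0.997
units [-0.59  2.4   0.  ] yaw -13.882514520933208
```

Request:
drive_tool(
  commands=[
    {"dx":-0.3,"dy":0,"dz":0,"wx":0,"wy":0,"wz":0,"grip":87},
    {"dx":-0.29,"dy":0,"dz":0,"wx":0,"wy":0,"wz":0,"grip":87},
    {"dx":0,"dy":0.4,"dz":0,"wx":0,"wy":0,"wz":0,"grip":87},
    {"dx":0,"dy":0.4,"dz":0,"wx":0,"wy":0,"wz":0,"grip":87},
    {"dx":0,"dy":0.4,"dz":0,"wx":0,"wy":0,"wz":0,"grip":87},
    {"dx":0,"dy":0.4,"dz":0,"wx":0,"wy":0,"wz":0,"grip":87},
    {"dx":0,"dy":0.4,"dz":0,"wx":0,"wy":0,"wz":0,"grip":87},
    {"dx":0,"dy":0.4,"dz":0,"wx":0,"wy":0,"wz":0,"grip":87},
  ],
)

```text
time_s: 12.85
position: [0.6147, -0.2084, 0.1072]
tcp_rot: [[0.97, -0.0, 0.241], [-0.241, 0.0, 0.97], [-0.0, -1.0, 0.0]]
force: [0.1, -0.6, -0.5]
opening: 0.999
```

```bash
python3 - <<'E'
from h import *
to(rail(-.018,.0275),.107)
E
```

```text
12.85 [ 0.6147 -0.2084  0.1072] [[0.97, -0.0, 0.241], [-0.241, 0.0, 0.97], [-0.0, -1.0, 0.0]] [ 0.1 -0.6 -0.5] 0.999
units [-0.03  0.01  0.01] yaw -13.964292778915262
```

Request:
drive_tool(
  commands=[
    {"dx":-0.03,"dy":0,"dz":0,"wx":0,"wy":0,"wz":0,"grip":60},
    {"dx":0,"dy":0,"dz":0,"wx":0,"wy":0,"wz":0,"grip":40},
    {"dx":0,"dy":0,"dz":0,"wx":0,"wy":0,"wz":0,"grip":24},
    {"dx":0,"dy":0,"dz":0,"wx":0,"wy":0,"wz":0,"grip":18},
    {"dx":0,"dy":0,"dz":0,"wx":0,"wy":0,"wz":0,"grip":12},
    {"dx":0,"dy":0,"dz":0,"wx":0,"wy":0,"wz":0,"grip":8},
    {"dx":0,"dy":0,"dz":0,"wx":0,"wy":0,"wz":0,"grip":8},
    {"dx":0,"dy":0,"dz":0,"wx":0,"wy":0,"wz":0,"grip":8},
  ],
)

```text
time_s: 13.85
position: [0.6135, -0.2082, 0.1085]
tcp_rot: [[0.97, -0.0, 0.241], [-0.241, 0.0, 0.97], [-0.0, -1.0, 0.0]]
force: [-1.0, 1.2, -0.6]
opening: 0.182
```

Request:
drive_tool(
  commands=[
    {"dx":0,"dy":-0.1,"dz":0,"wx":0,"wy":0,"wz":0,"grip":8},
    {"dx":0,"dy":-0.3,"dz":0,"wx":0,"wy":0,"wz":0,"grip":8},
    {"dx":0,"dy":-0.45,"dz":0,"wx":0,"wy":0,"wz":0,"grip":8},
    {"dx":0,"dy":-0.5,"dz":0,"wx":0,"wy":0,"wz":0,"grip":8},
    {"dx":0,"dy":-0.5,"dz":0,"wx":0,"wy":0,"wz":0,"grip":8},
    {"dx":0,"dy":-0.5,"dz":0,"wx":0,"wy":0,"wz":0,"grip":8},
    {"dx":0,"dy":-0.4,"dz":0,"wx":0,"wy":0,"wz":0,"grip":8},
    {"dx":0,"dy":0,"dz":0,"wx":0,"wy":0,"wz":0,"grip":8},
  ],
)

```text
time_s: 14.85
position: [0.6146, -0.2087, 0.2209]
tcp_rot: [[0.97, 0.004, 0.241], [-0.241, -0.002, 0.97], [0.004, -1.0, -0.001]]
force: [0.0, 0.3, -2.9]
opening: 0.181
```

Request:
drive_tool(
  commands=[
    {"dx":0,"dy":0,"dz":0,"wx":0,"wy":-0.03,"wz":0,"grip":8},
    {"dx":0,"dy":0,"dz":0,"wx":0,"wy":-0.04,"wz":0,"grip":8},
    {"dx":0,"dy":0,"dz":0,"wx":0,"wy":-0.04,"wz":0,"grip":8},
    {"dx":0,"dy":0,"dz":0,"wx":0,"wy":-0.025,"wz":0,"grip":8},
    {"dx":0,"dy":0,"dz":0,"wx":0,"wy":0,"wz":0,"grip":8},
  ],
)

```text
time_s: 15.48
position: [0.6131, -0.2079, 0.2176]
tcp_rot: [[0.999, -0.002, 0.032], [-0.032, 0.001, 0.999], [-0.002, -1.0, 0.001]]
force: [-0.3, 0.1, -1.6]
opening: 0.18
```

```bash
cat >> h.py <<'E'
DO=np.array([.6087,.2100]);da=np.radians(-1.8)
DX=np.array([np.cos(da),np.sin(da)]);DY=np.array([-DX[1],DX[0]])
def dock(x,y): return DO+x*DX+y*DY
E
python3 - <<'E'
from h import *
to(dock(0,-.20),.218)
p,d,c=cap('scene'); X=cloud(d,c)
m=(abs(X[...,0]-.61)<.12)&(abs(X[...,1]+.21)<.12)&(X[...,2]>.09)&(X[...,2]<.26)
b=p.copy(); v,u=np.where(m); print(v.min(),v.max(),u.min(),u.max())
cv2.imwrite('pics/s5.png',cv2.resize(p[120:440,120:440,::-1],(600,600)))
E
```

```text
15.47 [ 0.6131 -0.2079  0.2176] [[0.999, -0.002, 0.032], [-0.032, 0.001, 0.999], [-0.002, -1.0, 0.001]] [-0.3  0.1 -1.6] 0.18
units [-0.44 -0.    5.44] yaw -1.8456365664402132
270 347 194 260
```

View pics/s5.png

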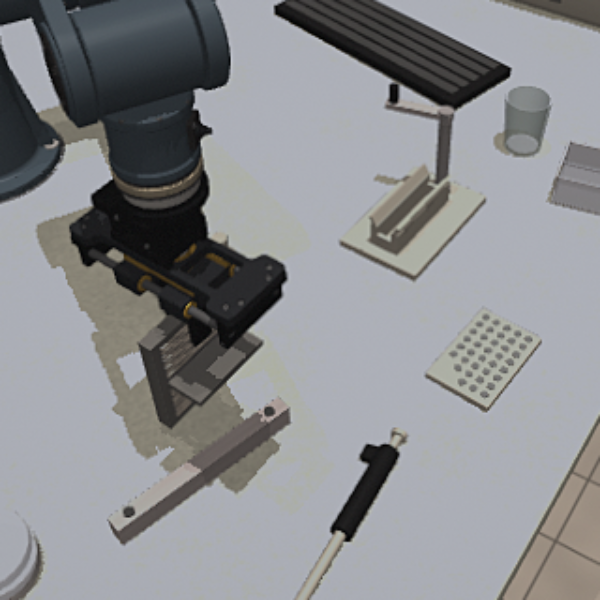

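Request:
drive_tool(
  commands=[
    {"dx":-0.05,"dy":0,"dz":0.3,"wx":0,"wy":0,"wz":0,"grip":8},
    {"dx":-0.05,"dy":0,"dz":0.6,"wx":0,"wy":0,"wz":0,"grip":8},
    {"dx":-0.05,"dy":0,"dz":0.9,"wx":0,"wy":0,"wz":0,"grip":8},
    {"dx":-0.05,"dy":0,"dz":0.9,"wx":0,"wy":0,"wz":0,"grip":8},
    {"dx":-0.06,"dy":0,"dz":0.9,"wx":0,"wy":0,"wz":0,"grip":8},
    {"dx":-0.06,"dy":0,"dz":0.9,"wx":0,"wy":0,"wz":0,"grip":8},
    {"dx":-0.06,"dy":0,"dz":0.9,"wx":0,"wy":0,"wz":0,"grip":8},
    {"dx":-0.06,"dy":0,"dz":0.9,"wx":0,"wy":0,"wz":0,"grip":8},
  ],
)

```text
time_s: 16.52
position: [0.6029, 0.0473, 0.2187]
tcp_rot: [[1.0, -0.0, 0.031], [-0.031, 0.001, 1.0], [-0.0, -1.0, 0.001]]
force: [0.6, 0.4, -2.1]
opening: 0.181
```

Request:
drive_tool(
  commands=[
    {"dx":0,"dy":0,"dz":0.9,"wx":0,"wy":0,"wz":0,"grip":8},
    {"dx":0,"dy":0,"dz":0.9,"wx":0,"wy":0,"wz":0,"grip":8},
    {"dx":0,"dy":0,"dz":0.9,"wx":0,"wy":0,"wz":0,"grip":8},
    {"dx":0,"dy":0,"dz":0.7,"wx":0,"wy":0,"wz":0,"grip":8},
    {"dx":0,"dy":0,"dz":0.4,"wx":0,"wy":0,"wz":0,"grip":8},
    {"dx":0,"dy":0,"dz":0.24,"wx":0,"wy":0,"wz":0,"grip":8},
    {"dx":0,"dy":0,"dz":0,"wx":0,"wy":0,"wz":0,"grip":8},
    {"dx":0,"dy":0,"dz":0,"wx":0,"wy":0,"wz":0,"grip":8},
  ],
)

```text
time_s: 17.52
position: [0.6091, 0.2049, 0.2185]
tcp_rot: [[0.999, -0.0, 0.033], [-0.033, -0.001, 0.999], [-0.0, -1.0, -0.001]]
force: [-0.7, 0.3, -1.5]
opening: 0.181
```

```bash
python3 - <<'E'
from h import *
to(dock(0,0),.218)
for n in('side','scene'):
    p,d,c=cap(n); X=cloud(d,c)
    q=(X[...,:2]-DO)@np.c_[DX,DY]; z=X[...,2]
    cv2.imwrite('pics/s6%s.png'%n,p[:,:,::-1])
    m=(abs(q[...,0])<.09)&(q[...,1]<.075)&(q[...,1]>-.08)&(z>.08)&(z<.185)
    P=np.c_[q[m],z[m]]*1000
    lo=P[P[:,2]<150]; print(n,len(P),np.round(np.percentile(P,[.5,50,99.5],axis=0),1).tolist())
    for zl in range(100,180,15):
        S=P[(P[:,2]>zl)&(P[:,2]<zl+15)]; 
        if len(S): 
            E=S[S[:,1]<-40]; print(zl,len(S),'x',np.round(np.percentile(S[:,0],[2,98]),1),'y',np.round(np.percentile(S[:,1],[1,99]),1),'end x',np.round(np.percentile(E[:,0],[3,97]),1) if len(E)>5 else None)
E
```

```text
17.52 [0.6091 0.2049 0.2185] [[0.999, -0.0, 0.033], [-0.033, -0.001, 0.999], [-0.0, -1.0, -0.001]] [-0.7  0.3 -1.5] 0.181
units [-0.01  0.01  0.13] yaw -1.8702019958299663
side 1182 [[-80.4, -62.6, 84.0], [-7.8, -10.0, 151.7], [46.5, 74.7, 184.1]]
100 45 x [-8.7  5.1] y [-61.2  74.4] end x [-8.7  5.8]
115 142 x [-9.1  7.1] y [-62.4  74.8] end x [-8.8  7.3]
130 242 x [-80.1   7.3] y [-62.   73.3] end x [-8.8  7.9]
145 233 x [-78.3   4.6] y [-62.  74.] end x [-8.9  4.9]
160 402 x [-76.1  46.4] y [-61.8  64.4] end x [-8.4 45.6]
175 96 x [-9.  36.2] y [-63.   44.8] end x [-8.7 23.2]
scene 964 [[-76.6, -62.7, 88.9], [10.1, -25.3, 173.0], [49.4, 74.0, 184.5]]
100 25 x [-4.9  8.5] y [-61.7   3.9] end x [-5.2  8. ]
115 90 x [-5.3  9.9] y [-62.5  -1.5] end x [-5.4  9.3]
130 78 x [-6.8  9.9] y [-63.2   0.3] end x [-6.2  9.8]
145 88 x [-77.2   9.8] y [-62.7  74.3] end x [-6.6  9.6]
160 467 x [-70.8  48.9] y [-61.7  61.4] end x [-5.4 48.1]
175 204 x [-4.5 47.4] y [-62.1  42.4] end x [-7.4 35. ]
```

Request:
drive_tool(
  commands=[
    {"dx":-0.01,"dy":0,"dz":0.1,"wx":0,"wy":0,"wz":0,"grip":8},
    {"dx":0,"dy":0,"dz":0.08,"wx":0,"wy":0,"wz":0,"grip":8},
    {"dx":0,"dy":0.2,"dz":0,"wx":0,"wy":0,"wz":0,"grip":8},
    {"dx":0,"dy":0.3,"dz":0,"wx":0,"wy":0,"wz":0,"grip":8},
    {"dx":0,"dy":0.3,"dz":0,"wx":0,"wy":0,"wz":0,"grip":8},
    {"dx":0,"dy":0.25,"dz":0,"wx":0,"wy":0,"wz":0,"grip":8},
    {"dx":0,"dy":0,"dz":0,"wx":0,"wy":0,"wz":0,"grip":8},
  ],
)

```text
time_s: 18.5
position: [0.6081, 0.2128, 0.175]
tcp_rot: [[0.999, -0.003, 0.032], [-0.032, -0.001, 0.999], [-0.003, -1.0, -0.001]]
force: [-0.6, 0.1, -2.3]
opening: 0.182
```

```bash
python3 - <<'E'
from h import *
to(dock(0,.002),.1205)
for n in('side','scene'):
    p,d,c=cap(n); X=cloud(d,c)
    q=(X[...,:2]-DO)@np.c_[DX,DY]; z=X[...,2]
    cv2.imwrite('pics/s7%s.png'%n,p[:,:,::-1])
    m=(abs(q[...,0])<.03)&(q[...,1]<-.04)&(q[...,1]>-.08)&(z>.062)&(z<.185)
    P=np.c_[q[m],z[m]]*1000
    for zl in range(65,170,15):
        S=P[(P[:,2]>zl)&(P[:,2]<zl+15)]; 
        if len(S)>5: print(n,zl,len(S),'x',np.round(np.percentile(S[:,0],[2,98]),1),'y',np.round(np.percentile(S[:,1],[1,99]),1))
E
```

```text
18.5 [0.6081 0.2128 0.175 ] [[0.999, -0.003, 0.032], [-0.032, -0.001, 0.999], [-0.003, -1.0, -0.001]] [-0.6  0.1 -2.3] 0.182
units [ 0.02  1.36 -0.02] yaw -1.8188724443834257
side 65 43 x [-10.1   5.1] y [-55.  -41.5]
side 80 49 x [-10.1   5. ] y [-54.4 -40.2]
side 95 50 x [-10.4   4.9] y [-55.3 -40.3]
side 110 63 x [-10.1  23.7] y [-54.6 -40.5]
side 125 78 x [-10.2  28.4] y [-54.5 -40.2]
side 140 54 x [-10.4   6. ] y [-54.2 -41. ]
side 155 60 x [-9.7  6.3] y [-55.1 -43.2]
scene 65 33 x [-8.5  8.5] y [-54.2 -40.8]
scene 80 41 x [-9.4  8.6] y [-55.2 -41.6]
scene 95 39 x [-9.4  8.4] y [-54.4 -40.5]
scene 110 42 x [-6.4 12.7] y [-55.2 -40.3]
scene 125 68 x [-5.9 28.2] y [-55.7 -40.4]
scene 140 45 x [-7.6  9. ] y [-55.5 -40.1]
scene 155 46 x [-6.8  9.3] y [-54.2 -40.5]
```

Request:
drive_tool(
  commands=[
    {"dx":0.02,"dy":0.15,"dz":0,"wx":0,"wy":0,"wz":0,"grip":8},
    {"dx":0,"dy":0.2,"dz":0,"wx":0,"wy":0,"wz":0,"grip":8},
    {"dx":0,"dy":0.2,"dz":0,"wx":0,"wy":0,"wz":0,"grip":8},
    {"dx":0,"dy":0.2,"dz":0,"wx":0,"wy":0,"wz":0,"grip":8},
    {"dx":0,"dy":0.2,"dz":0,"wx":0,"wy":0,"wz":0,"grip":8},
    {"dx":0,"dy":0.2,"dz":0,"wx":0,"wy":0,"wz":0,"grip":8},
    {"dx":0,"dy":0.15,"dz":0,"wx":0,"wy":0,"wz":0,"grip":8},
    {"dx":0,"dy":0,"dz":0,"wx":0,"wy":0,"wz":0,"grip":8},
  ],
)

```text
time_s: 19.6
position: [0.6093, 0.2129, 0.1239]
tcp_rot: [[0.999, -0.001, 0.032], [-0.032, -0.0, 0.999], [-0.001, -1.0, -0.0]]
force: [0.3, 0.5, -1.9]
opening: 0.183
```

```bash
cat >> h.py <<'E'
def seat():
  for n in('side','scene'):
    p,d,c=cap(n); X=cloud(d,c)
    q=(X[...,:2]-DO)@np.c_[DX,DY]; z=X[...,2]
    m=(abs(q[...,0])<.025)&(abs(q[...,1])<.075)&(z>.064)&(z<.136)
    P=np.c_[q[m],z[m]]*1000
    for zl in(65,100,122):
        S=P[(P[:,2]>zl)&(P[:,2]<zl+15)]; E=S[S[:,1]<-40]
        print(n,zl,len(S),len(E),'end x',np.round(np.percentile(E[:,0],[2,98]),1) if len(E)>5 else 0,'y',np.round(np.percentile(S[:,1],[1,99]),1),'top',np.round(np.percentile(E[:,2],95),1) if len(E)>5 else 0)
E
python3 - <<'E'
from h import *
to(dock(0,.002),.1205)
seat()
E
```

```text
19.6 [0.6093 0.2129 0.1239] [[0.999, -0.001, 0.032], [-0.032, -0.0, 0.999], [-0.001, -1.0, -0.0]] [ 0.3  0.5 -1.9] 0.183
units [-0.01  0.08 -0.02] yaw -1.8189536348209854
side 65 149 64 end x [-9.  23.9] y [-55.  62.] top 79.0
side 100 115 52 end x [-8.5  6.9] y [-54.3  74.7] top 113.3
side 122 220 63 end x [-8.6  8. ] y [-54.2  40.5] top 135.2
scene 65 161 52 end x [-5.4 24.1] y [-54.4  74.6] top 79.1
scene 100 134 42 end x [-6.7  9.6] y [-54.3  74.6] top 114.8
scene 122 155 48 end x [-6.4  9.2] y [-53.7  12.1] top 135.6
```

Request:
drive_tool(
  commands=[
    {"dx":0,"dy":0.05,"dz":0,"wx":0,"wy":0,"wz":0,"grip":8},
    {"dx":0,"dy":0.05,"dz":0,"wx":0,"wy":0,"wz":0,"grip":8},
    {"dx":0,"dy":0.03,"dz":0,"wx":0,"wy":0,"wz":0,"grip":8},
    {"dx":0,"dy":0,"dz":0,"wx":0,"wy":0,"wz":0,"grip":8},
  ],
)

```text
time_s: 20.2
position: [0.6101, 0.213, 0.1205]
tcp_rot: [[0.999, 0.001, 0.032], [-0.032, 0.0, 0.999], [0.001, -1.0, 0.0]]
force: [-2.5, -1.3, 5.0]
opening: 0.179
```

Request:
drive_tool(
  commands=[
    {"dx":0,"dy":0,"dz":0,"wx":0,"wy":0,"wz":0,"grip":20},
    {"dx":0,"dy":0,"dz":0,"wx":0,"wy":0,"wz":0,"grip":40},
    {"dx":0,"dy":0,"dz":0,"wx":0,"wy":0,"wz":0,"grip":50},
    {"dx":0,"dy":0,"dz":0,"wx":0,"wy":0,"wz":0,"grip":50},
    {"dx":0,"dy":-0.2,"dz":0,"wx":0,"wy":0,"wz":0,"grip":50},
    {"dx":0,"dy":-0.6,"dz":0,"wx":0,"wy":0,"wz":0,"grip":50},
    {"dx":0,"dy":-0.8,"dz":0,"wx":0,"wy":0,"wz":0,"grip":50},
    {"dx":0,"dy":-0.9,"dz":0,"wx":0,"wy":0,"wz":0,"grip":50},
  ],
)

```text
time_s: 21.2
position: [0.6095, 0.2129, 0.2204]
tcp_rot: [[0.999, -0.001, 0.032], [-0.032, -0.0, 0.999], [-0.001, -1.0, -0.0]]
force: [0.5, -0.4, -0.4]
opening: 0.573
```

```bash
python3 - <<'E'
from h import *
seat()
PV=dock(0,.080)
for n in('side','scene'):
    p,d,c=cap(n); X=cloud(d,c); z=X[...,2]
    cv2.imwrite('pics/s8%s.png'%n,p[:,:,::-1])
    r=X[...,:2]-PV; m=(z>.150)&(z<.178)&(np.hypot(r[...,0],r[...,1])<.09)&(r[...,0]<-.03)
    P=X[m]; print(n,len(P),P.mean(0),'top',np.percentile(P[:,2],98)); 
    m=(z>.138)&(z<.15)&(np.hypot(r[...,0],r[...,1])<.09); print(cv2.minAreaRect((X[m][:,:2]*1000).astype(np.float32)))
print(PV); st()
E
```

```text
side 65 165 64 end x [-8.1 23. ] y [-54.   72.6] top 79.4
side 100 135 56 end x [-8.2  8. ] y [-53.9  74.3] top 113.8
side 122 259 55 end x [-8.1  7.7] y [-53.2  74.6] top 133.4
scene 65 235 52 end x [-5.5 22.2] y [-54.1  73.7] top 79.2
scene 100 152 42 end x [-6.1 10.2] y [-54.1  74.2] top 114.2
scene 122 303 48 end x [-6.1 10.3] y [-53.9  74.6] top 134.1
side 68 [0.53880784 0.2719595  0.16237763] top 0.17259025769777722
((575.1635131835938, 280.7240295410156), (93.67337036132812, 25.105464935302734), 17.6048526763916)<stdin>:8: RuntimeWarning: Mean of empty slice.
  ret = um.true_divide(
Traceback (most recent call last):
IndexError: index -1 is out of bounds for axis 0 with size 0
```

Request:
drive_tool(
  commands=[
    {"dx":0,"dy":0,"dz":0,"wx":0,"wy":0.104,"wz":0,"grip":40},
    {"dx":0,"dy":0,"dz":0,"wx":0,"wy":0.104,"wz":0,"grip":40},
    {"dx":0,"dy":0,"dz":0,"wx":0,"wy":0.104,"wz":0,"grip":40},
    {"dx":0,"dy":0,"dz":0,"wx":0,"wy":0.104,"wz":0,"grip":40},
    {"dx":0,"dy":0,"dz":0,"wx":0,"wy":0,"wz":0,"grip":40},
  ],
)

```text
time_s: 22.02
position: [0.6088, 0.2127, 0.2176]
tcp_rot: [[0.775, -0.003, 0.631], [-0.631, -0.001, 0.775], [-0.002, -1.0, -0.003]]
force: [0.3, -0.2, 0.0]
opening: 0.46
```

```bash
python3 - <<'E'
from h import *
to(np.array([.540,.2755]),.220)
E
```

```text
22.02 [0.6088 0.2127 0.2176] [[0.775, -0.003, 0.631], [-0.631, -0.001, 0.775], [-0.002, -1.0, -0.003]] [ 0.3 -0.2  0. ] 0.46
units [-2.32 -0.05  0.13] yaw -39.15099422941165
```

Request:
drive_tool(
  commands=[
    {"dx":-0.58,"dy":-0.05,"dz":0.03,"wx":0,"wy":0,"wz":0,"grip":40},
    {"dx":-0.58,"dy":0,"dz":0.03,"wx":0,"wy":0,"wz":0,"grip":40},
    {"dx":-0.58,"dy":0,"dz":0.03,"wx":0,"wy":0,"wz":0,"grip":40},
    {"dx":-0.58,"dy":0,"dz":0.04,"wx":0,"wy":0,"wz":0,"grip":40},
    {"dx":0,"dy":0,"dz":0,"wx":0,"wy":0,"wz":0,"grip":40},
    {"dx":0,"dy":0,"dz":0,"wx":0,"wy":0,"wz":0,"grip":40},
  ],
)

```text
time_s: 22.78
position: [0.5416, 0.2759, 0.2216]
tcp_rot: [[0.775, 0.001, 0.632], [-0.632, -0.0, 0.775], [0.001, -1.0, 0.001]]
force: [0.4, -1.1, -0.2]
opening: 0.458
```

```bash
python3 - <<'E'
from h import *
to(np.array([.540,.2755]),.176)
p,*_=cap('wrist'); q,*_=cap('side')
cv2.imwrite('pics/s9.png',np.hstack([cv2.resize(p,(400,300)),cv2.resize(q[120:330,170:450],(400,300))])[:,:,::-1])
E
```

```text
22.77 [0.5416 0.2759 0.2216] [[0.775, 0.001, 0.632], [-0.632, -0.0, 0.775], [0.001, -1.0, 0.001]] [ 0.4 -1.1 -0.2] 0.458
units [-0.03  1.14 -0.03] yaw -39.21949132924056
```

View pics/s9.png

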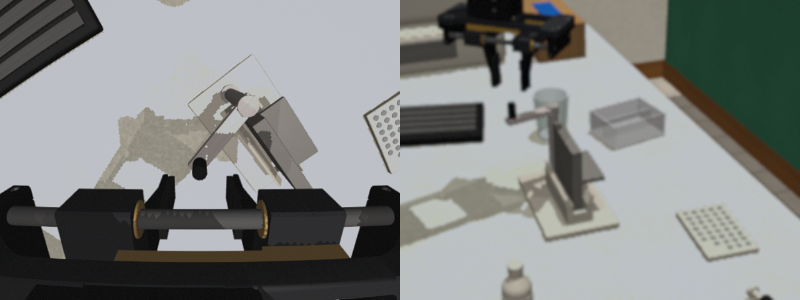

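Request:
drive_tool(
  commands=[
    {"dx":-0.03,"dy":0.25,"dz":-0.03,"wx":0,"wy":0,"wz":0,"grip":40},
    {"dx":0,"dy":0.3,"dz":0,"wx":0,"wy":0,"wz":0,"grip":40},
    {"dx":0,"dy":0.3,"dz":0,"wx":0,"wy":0,"wz":0,"grip":40},
    {"dx":0,"dy":0.29,"dz":0,"wx":0,"wy":0,"wz":0,"grip":40},
    {"dx":0,"dy":0,"dz":0,"wx":0,"wy":0,"wz":0,"grip":40},
  ],
)

```text
time_s: 23.5
position: [0.5387, 0.2752, 0.1742]
tcp_rot: [[0.774, -0.003, 0.633], [-0.633, -0.001, 0.774], [-0.002, -1.0, -0.003]]
force: [0.1, 0.1, -0.7]
opening: 0.461
```

```bash
python3 - <<'E'
from h import *
s=st();R=np.array(s['tcp_rot']);x=R[:2,0]/np.linalg.norm(R[:2,0]);z=np.array([-x[1],x[0]])
PV=dock(0,.08); f=np.radians([13,24,35,46,57,68,79,90,93])
K=np.array([PV+.073*(-np.cos(a)*DX-np.sin(a)*DY)+.013*x for a in f])
T=np.vstack([s['position'][:2],K]); D=np.diff(T,axis=0)/.04
for d in D: print(np.round([d@x,d@z],2))
E
```

```text
23.5 [0.5387 0.2752 0.1742] [[0.774, -0.003, 0.633], [-0.633, -0.001, 0.774], [-0.002, -1.0, -0.003]] [ 0.1  0.1 -0.7] 0.461
[0.33 0.03]
[ 0.29 -0.2 ]
[ 0.32 -0.14]
[ 0.34 -0.07]
[ 0.35 -0.01]
[0.34 0.06]
[0.33 0.13]
[0.3  0.19]
[0.07 0.06]
```

Request:
drive_tool(
  commands=[
    {"dx":0.16,"dy":0,"dz":0.01,"wx":0,"wy":0,"wz":0,"grip":40},
    {"dx":0.17,"dy":0,"dz":0.02,"wx":0,"wy":0,"wz":0,"grip":40},
    {"dx":0.14,"dy":0,"dz":-0.11,"wx":0,"wy":0,"wz":0,"grip":40},
    {"dx":0.15,"dy":0,"dz":-0.09,"wx":0,"wy":0,"wz":0,"grip":40},
    {"dx":0.16,"dy":0,"dz":-0.08,"wx":0,"wy":0,"wz":0,"grip":40},
    {"dx":0.16,"dy":0,"dz":-0.06,"wx":0,"wy":0,"wz":0,"grip":40},
    {"dx":0.17,"dy":0,"dz":-0.04,"wx":0,"wy":0,"wz":0,"grip":40},
    {"dx":0.17,"dy":0,"dz":-0.03,"wx":0,"wy":0,"wz":0,"grip":40},
  ],
)

```text
time_s: 24.5
position: [0.5698, 0.2309, 0.1757]
tcp_rot: [[0.774, -0.0, 0.633], [-0.633, -0.0, 0.774], [-0.0, -1.0, -0.0]]
force: [-1.5, -0.6, -0.8]
opening: 0.456
```

Request:
drive_tool(
  commands=[
    {"dx":0.17,"dy":0,"dz":-0.01,"wx":0,"wy":0,"wz":0,"grip":40},
    {"dx":0.18,"dy":0,"dz":0,"wx":0,"wy":0,"wz":0,"grip":40},
    {"dx":0.17,"dy":0,"dz":0.03,"wx":0,"wy":0,"wz":0,"grip":40},
    {"dx":0.17,"dy":0,"dz":0.04,"wx":0,"wy":0,"wz":0,"grip":40},
    {"dx":0.17,"dy":0,"dz":0.06,"wx":0,"wy":0,"wz":0,"grip":40},
    {"dx":0.16,"dy":0,"dz":0.07,"wx":0,"wy":0,"wz":0,"grip":40},
    {"dx":0.15,"dy":0,"dz":0.1,"wx":0,"wy":0,"wz":0,"grip":40},
    {"dx":0.12,"dy":0,"dz":0.09,"wx":0,"wy":0,"wz":0,"grip":40},
  ],
)

```text
time_s: 25.5
position: [0.6196, 0.2105, 0.1757]
tcp_rot: [[0.774, 0.0, 0.633], [-0.633, 0.0, 0.774], [0.0, -1.0, 0.0]]
force: [-1.0, 0.5, -0.3]
opening: 0.459
```

```bash
cat >> h.py <<'E'
def catch():
  PV=dock(0,.08)
  for n in('side','scene'):
    p,d,c=cap(n); X=cloud(d,c); z=X[...,2]
    r=X[...,:2]-PV; m=(z>.139)&(z<.15)&(np.hypot(r[...,0],r[...,1])<.09)
    q=r[m]@np.c_[DX,DY]*1000
    if len(q)>5: print(n,len(q),cv2.minAreaRect(q.astype(np.float32)))
E
python3 - <<'E'
from h import *
to(dock(0,.007),.174);catch()
E
```

```text
25.5 [0.6196 0.2105 0.1757] [[0.774, 0.0, 0.633], [-0.633, 0.0, 0.774], [0.0, -1.0, 0.0]] [-1.   0.5 -0.3] 0.459
units [-0.31  0.04 -0.04] yaw -39.25903066609743
side 74 ((-0.8773784637451172, -38.65036392211914), (17.44611167907715, 90.08476257324219), 0.5812434554100037)
scene 28 ((0.6375370025634766, -81.02436828613281), (14.812175750732422, 9.249818801879883), 16.786373138427734)
```

Request:
drive_tool(
  commands=[
    {"dx":0.05,"dy":0,"dz":0.04,"wx":0,"wy":0,"wz":0,"grip":40},
    {"dx":0,"dy":0,"dz":0,"wx":0,"wy":0,"wz":0,"grip":40},
    {"dx":-0.15,"dy":0,"dz":-0.1,"wx":0,"wy":0,"wz":0,"grip":40},
    {"dx":0,"dy":-0.3,"dz":0,"wx":0,"wy":0,"wz":0,"grip":40},
    {"dx":0,"dy":-0.6,"dz":0,"wx":0,"wy":0,"wz":0,"grip":40},
    {"dx":0,"dy":-0.8,"dz":0,"wx":0,"wy":0,"wz":0,"grip":40},
    {"dx":0,"dy":-0.8,"dz":0,"wx":0,"wy":0,"wz":0,"grip":40},
    {"dx":0,"dy":-0.4,"dz":0,"wx":0,"wy":0,"wz":0,"grip":40},
  ],
)

```text
time_s: 26.6
position: [0.6162, 0.2112, 0.2952]
tcp_rot: [[0.774, 0.007, 0.633], [-0.633, 0.001, 0.774], [0.005, -1.0, 0.005]]
force: [0.0, -0.2, -0.4]
opening: 0.462
```

Request:
drive_tool(
  commands=[
    {"dx":0,"dy":0,"dz":0,"wx":0,"wy":0,"wz":0,"grip":40},
    {"dx":0,"dy":0,"dz":0,"wx":0,"wy":0,"wz":0,"grip":40},
  ],
)

```text
time_s: 26.85
position: [0.6138, 0.2109, 0.2905]
tcp_rot: [[0.774, -0.002, 0.633], [-0.633, -0.0, 0.774], [-0.001, -1.0, -0.002]]
force: [-0.0, 0.8, -0.0]
opening: 0.46
```

```bash
python3 - <<'E'
from h import *
st();catch();seat()
p,*_=cap('side'); q,*_=cap('scene')
cv2.imwrite('pics/s10.png',np.hstack([cv2.resize(p[150:360,170:450],(400,300)),cv2.resize(q[120:330,200:480],(400,300))])[:,:,::-1])
E
```

```text
26.85 [0.6138 0.2109 0.2905] [[0.774, -0.002, 0.633], [-0.633, -0.0, 0.774], [-0.001, -1.0, -0.002]] [-0.   0.8 -0. ] 0.46
side 141 ((-1.5808372497558594, -36.445064544677734), (96.3863296508789, 18.033830642700195), 89.64397430419922)
scene 178 ((1.459670066833496, -36.315467834472656), (96.46305847167969, 18.59606170654297), 89.23839569091797)
side 65 168 69 end x [-8.5 23.3] y [-54.1  74.8] top 78.6
side 100 123 52 end x [-8.4  7.5] y [-54.2  73.5] top 113.9
side 122 188 57 end x [-7.9  7.9] y [-53.1  74.3] top 132.5
scene 65 243 49 end x [-5.  23.3] y [-53.6  73.9] top 79.4
scene 100 151 43 end x [-5.8 10. ] y [-53.9  73.5] top 114.6
scene 122 239 49 end x [-6.2  9.2] y [-53.8  73.4] top 133.5
```

View pics/s10.png

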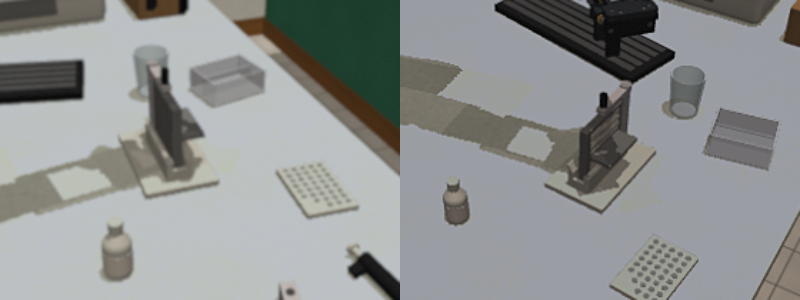

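The cassette is seated and the catch lies over the slot at about 90°. The arm is clear of everything, so I'm handing in.

```bash
python3 -c "
from h import *
print(workorder.hand_in())"
```

```text
the job is handed in; nothing more can be done
None
```

The job is done and handed in at about 27 s of robot time. I slid the cassette flat against the rail and tipped it up by the rib until it stood by itself. Then I gripped it by the top edge, lowered it into the slot until it touched the floor, let go, and swung the catch over it.

The last camera and force checks, all good:
- **Cassette:** its top is about 132–133 mm above the bench, against 132 mm when fully seated. It stands within about 2 mm of the slot centre across and along, and it is upright.
- **Catch:** it sits at about 89–90° (roughly 1.56 rad), over the slot.
- **Arm:** the gripper is clear at TCP height 0.29 m, with under 1 N on the wrist.
- **Bystanders:** the bottle, assay plate and beaker look unmoved, and the pipette is only partly in the last picture. I judged this by eye and did not re-measure it.

No check failed. The two cameras disagree by about 3 mm across the slot, close to the 2 mm calibration error, so I used their average.

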